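# Try the mixing paddle's taper and break it loose with the wedge

## Task

Try out the fit of the blue mixing paddle on the counter mixer drive: press it down while turning it clockwise (seen from above) until its tapered shank is fully home. Then break it loose again by pushing the orange-headed wedge through the drive's slot until the wedge's shoulder meets the tower; do not pull the paddle up by hand. Leave the wedge in, let go of everything, and do not disturb the bottles, shaker, mug and other loose things on the counter.

Things in the scene. Friction and masses are not known exactly. Their poses are not given: they have to be found in the camera images.
- stand: White low mixer drive with an aluminium tower, fixed to the counter. Origin: on the counter top (z = 0), on the tower's vertical axis, z up; x is the way the wedge is driven. White base 330 x 150 x 30 mm (x from -215 to +115 mm). Tower x from -35 to +35 mm, 90 mm wide, 95 mm high; on it a round nose 66 mm across, up to z = 120 mm, which the shank enters.
- slot_mouth (a point): Middle of the slot's lower edge on the tower face where the wedge enters: 35 mm before the tower's axis, 30 mm above the counter. The slot is 28 mm wide, 45 mm high, floor level with the base's top, and runs along the stand's x right through the tower. Before it, two rails 10 mm thick, 12 mm high, 40 mm apart inside, 170 mm long, guide the wedge.
- paddle_grip (a point): Centre of the blue paddle's upright blade, on the drive's axis: 110 mm long (along this x axis; 18 mm round edges at the ends), 14 mm thick (y), 45 mm high, its top 22 mm above this point. The 44 mm round hub lies 22 mm below it. This point is 176 mm above the counter at the start, 164 mm when home. Grip across the thickness from above, mid-length. It stays captive in the drive.
- shank (a joint): How far the paddle's tapered shank has sunk into the drive, m: 0 at the start (standing proud), 0.012 fully home against a stop. A steep drive thread ties it to the turn: 12 mm down per rad clockwise, so push and twist go together (about 0.11 N m of twist alone or 9 N of push alone moves it). Friction holds it where it is left; no spring.
- paddle (a joint): Turn of the paddle, rad: 0 at the start, 1.0 fully home; grows clockwise seen from above.
- wedge_shoulder (a point): Loose brass wedge with orange head, 200 mm long, about 0.3 kg, in the trough, nose already in the slot. This point: underside middle at the shoulder, x towards the nose. Blade 120 x 24 mm, top sloping from 32 mm high here to 8 at the nose. Home: this point meets slot_mouth; it starts 55 to 85 mm short. It starts lifting a seated shank about 45 mm short; at home it has lifted it 9 mm.
- wedge_butt (a point): Point on the rear face of the wedge's orange head (80 mm long, 36 mm wide, 50 mm high), in the middle of its width and 30 mm above its underside; x axis is the way to push. Push here, above the 12 mm rails; driving takes about 10 to 18 N. When home this face is 115 mm from the tower's axis.
- sauce_bottle: Bystander: red bottle, 60 mm across, 190 mm high; origin at the centre of its base.
- oil_bottle: Bystander: amber bottle, 56 mm across, 200 mm high; origin at the centre of its base.
- shaker: Bystander: glass shaker jar, 60 mm across, 110 mm high; origin at the centre of its base.
- mug: Bystander: white mug, 80 mm across, 95 mm high; origin at the centre of its base.
- tape_roll: Bystander: grey roll lying flat, 100 mm across, 48 mm high; origin at the centre of its underside.
- pizza_cutter: Bystander: wheel cutter lying flat, 210 mm long, 76 mm wheel; origin under the wheel's centre, handle to its -x.
- spatula: Bystander: spatula lying flat, 260 mm long, along its x axis.
Things that resemble listed ones, but are neither listed nor needed, are in the scene too. Leave any red or turquoise look-alike of the part that bears wedge_shoulder alone.

How it is judged (in metres and radians):
On the way, in this order (a step that is already met when the one before it is completed fails the run):
1. the paddle's shank has been pressed and twisted home (sunk at least 10.5 of its 12 mm) (value of joint shank above 0.0105 m), for 0.2 s.
2. the wedge has come under the seated shank: shoulder within 40 mm of the tower with the shank still at least 7.5 mm down (x of wedge_shoulder in the frame of stand above -0.075 m and value of joint shank above 0.0075 m), for 0.02 s.
At the end, for the whole second after the job is handed in: The wedge lies in the slot with its shoulder within 8 mm of the tower, and the wedge has raised the seated shank by at least 6 mm (sunk less than 6 of 12 mm); all at rest and let go; no bystander moved by 30 mm or more (value of joint shank below 0.006 m and x of wedge_shoulder in the frame of stand above -0.043 m and horizontal distance between wedge_shoulder and stand below 0.05 m and velocity of joint shank between -0.01 and 0.01 m/s); the robot touches nothing.
It fails at once if a loose bystander on the counter is moved by more than 30 mm (distance of any of sauce_bottle, oil_bottle, shaker, mug, tape_roll, pizza_cutter, spatula from where it was at the start of the episode above 0.03 m).
It also fails if it takes over 61 s, if anything falls off the work surface, if the arm or the gripper's body presses on something with over 40 N, if the wrist force passes 120 N, or if a joint passes its speed limit or range.

## Robot

A 6-joint arm with a two-finger parallel gripper is mounted at the origin on the work surface. World frame = base frame: x ahead of the robot, y to its left, z up, the work surface at z = 0. Lengths are in m, angles in degrees, forces in N, time in s.
With the tool pointing down it reaches from about 0.4 to 0.825 m from the base axis. Payload 7 kg.
Tool frame: the origin (TCP) lies between the finger pads; the fingertips stand ctrl.tip_extent ahead of it and the grasp point (between the pads) lies 2 mm behind it (ctrl.tip_extent is the distance from the TCP to the fingertips, in m); z points along the fingers, y is the direction in which the jaws open and shut (so a half turn about z gives the same grasp; the last joint's range is limited). The gripper opens to 88 mm and grips with 3 to 60 N. Pads are 19 mm wide; open, the fingers measure 130 mm over their backs; the gripper's body (78 mm by 193 mm) begins 47 mm behind the grasp point.
Start: joints at [-52.248, 20.546, 0.682, 0, -70.136, -16.507], TCP at [0.245, -0.629, 0.244] pointing down, gripper open.
Joint ranges: [-176.03, 176.03], [-82.01, 121.73], [-58.28, 71.71], [-173.87, 95.51], [-174.79, -0.11], [-173.66, 173.66]. Speed limits (degrees/s): [136.94, 136.94, 172.46, 180, 180, 180].

## Interface

Orientations are given as [roll, pitch, yaw] about the fixed x, y, z axes, in that order (R = Rz(yaw) Ry(pitch) Rx(roll)).
In Python, from plant import ctrl gives the robot as it stands.
- The arm moves only by the shell command python3 -m handwheel 'ROWS' [OPENING]. ROWS is JSON, a list of rows, each a list of 6 numbers: the shift along the tool's x, y, z in m, then the turn, a rotation vector about the tool's x, y, z in rad. In form: [[dx, dy, dz, ax, ay, az], ...]. A call has 1 to 8 rows; each row is the pose to reach, as a shift and turn from the pose commanded when the call began, along the tool's axes at that moment; what a row does not reach only later rows make up. A row lasts 1/8 s, in which the tool goes at most 62.5 mm and 10.7 degrees, less where a joint would pass 70% of its speed; a pose out of reach is approached as far as the arm can. A call with a gripper value outside its range is refused whole. OPENING is the closure, from -1 (fully open) to 1 (shut), so that 0 is half open, set as the call begins (- or left out, the last holds). The fingers move at their own pace and stop on an object; the grip force is fixed at half the most. Time passes only in rows, so rows that repeat a pose let the fingers close. It gives the time, the measured TCP pose, the force and the opening at its end, in the units of the state.
- ctrl.get_obs(): the state, without advancing time (a new reading comes with each control period).
- ctrl.snapshot(name): name is "scene" or "top"; returns a dict with "img" (400x640x3 uint8, blue, green, red), "fx", "fy", "cx", "cy" (pixels), "R" (3x3) and "t" (3): a world point X has camera coordinates R X + t. Camera axes: x right, y down, z forward; pixel columns grow to the right and rows downward; lengths in m; the calibration is good to about 2 mm. A picture is of the moment at which its call begins. There is no depth.
- ctrl.close_job(): hands the job in, once; it reports no verdict.
The state is a dict: "clock": time; "joint_pos": joint angles; "qvel": joint speeds; "tau": joint torques, N m; "tool_pos": TCP position; "orientation": TCP orientation; "force": force on the tool from outside, world axes, zero at the start; "moment": the same for the moment, N m; "opening": finger opening in m.
Only numpy, scipy, OpenCV 4.12 (cv2) and the standard library are available. Lean on these libraries where they do the work, as an engineer would, in place of code of your own. Each camera call takes 0.05 s, during which the arm holds its last target.

## Working session

There is one attempt and no reset: what is moved stays moved. The work goes in short steps, Python scripts to look and compute and a shell command to move; the robot and the scene stay as the last step left them, time stands still between calls to the robot, and variables do not carry over. Pictures are saved under pics/ and viewed, and the job is handed in when it is done.

```bash
ls; mkdir -p pics; cat > h.py <<'E'
from plant import ctrl
import numpy as np, cv2
def snap(n,fn=None):
    s=ctrl.snapshot(n)
    s['img']=np.array(s['img']);s['R']=np.array(s['R']);s['t']=np.array(s['t'])
    if fn: cv2.imwrite('pics/'+fn,s['img'])
    return s
def ray(s,u,v,z):
    d=s['R'].T@np.array([(u-s['cx'])/s['fx'],(v-s['cy'])/s['fy'],1]); c=-s['R'].T@s['t']
    return c+d*(z-c[2])/d[2]
def proj(s,X):
    p=s['R']@np.array(X)+s['t']; return np.array([s['fx']*p[0]/p[2]+s['cx'],s['fy']*p[1]/p[2]+s['cy']])
E
python3 - <<'E'
from h import *
import pickle
for n in ('scene','top'):
    s=snap(n,n+'0.png'); pickle.dump(s,open(n+'0.pkl','wb')); print(n,s['fx'],s['cx'],s['cy'],-s['R'].T@s['t'])
print(ctrl.get_obs(), ctrl.tip_extent)
E
```

```text
pics
scene 389.8610894878366 329.6452943044544 193.08798210285153 [0.97958852 0.42062525 0.92952668]
top 504.9126149601879 313.4138682654158 200.87527076934765 [ 0.32917226 -0.01559775  1.69533228]
{'clock': 0.1, 'joint_pos': array([-5.22483379e+01,  2.05882085e+01,  6.39803346e-01, -1.76347946e-02,
       -7.01375114e+01, -1.65063449e+01]), 'qvel': array([ 0.03919731, -0.19298814,  0.06103378, -0.07142101, -0.07892943,
       -0.05193309]), 'tau': array([-8.31576199e-04, -5.84162486e+01,  2.93752795e+01,  7.01555282e+00,
        1.01369881e-02, -4.82699227e-05]), 'tool_pos': array([ 0.24441322, -0.62875014,  0.24271272]), 'orientation': array([ 1.79912914e+02, -8.51740861e-03, -1.58760680e+02]), 'force': array([ 0.3620833 , -0.572465  ,  0.30643267]), 'moment': array([-0.00582237, -0.00894146,  0.02927678]), 'opening': 0.0877953809909694} 0.017
```

View pics/scene0.png

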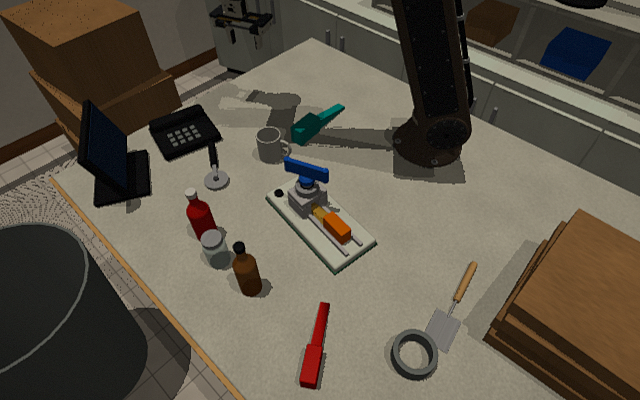

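View pics/top0.png

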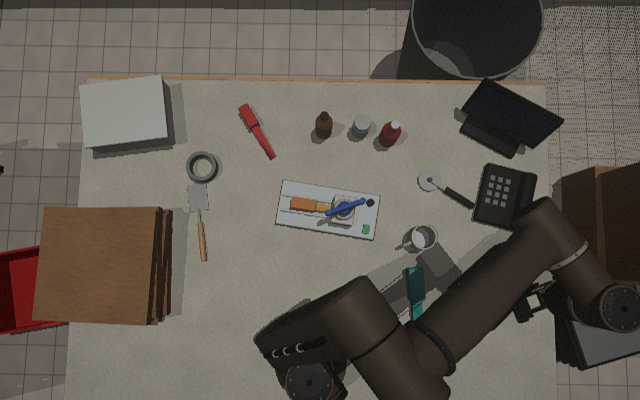

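The top view shows the white drive at about (328,210), with the blue paddle at (345,207) and the orange wedge head at (303,204). Things that could be taken for the wedge:
- orange-headed brass wedge in the trough: top (303,204), scene (337,227). This fits the description.
- red look-alike: top (258,130)
- turquoise look-alike: top (413,290)

Next I measure and check a close crop.

```bash
python3 - <<'E'
from h import *
import pickle
T=pickle.load(open('top0.pkl','rb'));S=pickle.load(open('scene0.pkl','rb'))
a=cv2.resize(T['img'][160:260,250:400],None,fx=5,fy=5,interpolation=cv2.INTER_NEAREST)
b=cv2.resize(S['img'][140:280,250:390],None,fx=4,fy=4,interpolation=cv2.INTER_NEAREST)
cv2.imwrite('pics/ct.png',a);cv2.imwrite('pics/cs.png',b)
def big(m):
    c=max(cv2.findContours(m,cv2.RETR_EXTERNAL,cv2.CHAIN_APPROX_NONE)[0],key=cv2.contourArea); return c
for s,n in((T,'top'),(S,'scene')):
    h=cv2.cvtColor(s['img'],cv2.COLOR_BGR2HSV)
    roi=np.zeros(h.shape[:2],np.uint8)
    if n=='top': roi[165:255,260:400]=255
    else: roi[140:280,250:390]=255
    for nm,lo,hi in(('orange',(5,150,80),(16,255,255)),('blue',(100,150,50),(125,255,255)),('brass',(17,100,60),(30,255,255))):
        m=cv2.inRange(h,lo,hi)&roi
        c=big(m); r=cv2.minAreaRect(c); print(n,nm,r,cv2.contourArea(c)); print(cv2.boxPoints(r).round(1).tolist())
    if n=='top':
        m=cv2.inRange(h,(0,0,165),(179,60,255))&roi
        m=cv2.morphologyEx(m,cv2.MORPH_CLOSE,np.ones((5,5)))
        c=big(m); r=cv2.minAreaRect(c); print('base',r)
        P=np.array([ray(s,*p,0.03)[:2] for p in cv2.boxPoints(r)]);print(P,[np.linalg.norm(P[i]-P[i-1]) for i in range(4)])
E
```

```text
top orange ((302.78375244140625, 203.7972869873047), (24.166650772094727, 10.52153491973877), 9.462322235107422) 213.0
[[290.0, 207.0], [291.70001220703125, 196.60000610351562], [315.6000061035156, 200.60000610351562], [313.79998779296875, 211.0]]
top blue ((355.26922607421875, 201.84616088867188), (3.3339738845825195, 18.238800048828125), 78.69007110595703) 3.0
[[346.0, 202.0], [363.8999938964844, 198.39999389648438], [364.5, 201.6999969482422], [346.70001220703125, 205.3000030517578]]
top brass ((323.5270080566406, 207.8378448486328), (16.439897537231445, 7.069156646728516), 9.462322235107422) 74.5
[[314.79998779296875, 210.0], [316.0, 203.0], [332.20001220703125, 205.6999969482422], [331.1000061035156, 212.6999969482422]]
base ((373.0, 198.0), (0.0, 0.0), 0.0)
[[ 0.53907604 -0.20010793]
 [ 0.53907604 -0.20010793]
 [ 0.53907604 -0.20010793]
 [ 0.53907604 -0.20010793]] [np.float64(0.0), np.float64(0.0), np.float64(0.0), np.float64(0.0)]
scene orange ((336.75, 223.25), (28.284271240234375, 12.020814895629883), 45.0) 297.5
[[322.5, 217.5], [331.0, 209.0], [351.0, 229.0], [342.5, 237.5]]
scene blue ((304.73046875, 168.02015686035156), (46.17347717285156, 12.246009826660156), 17.52556800842285) 264.0
[[280.8999938964844, 166.89999389648438], [284.6000061035156, 155.1999969482422], [328.6000061035156, 169.10000610351562], [324.8999938964844, 180.8000030517578]]
scene brass ((319.2500305175781, 212.75003051757812), (19.798988342285156, 12.020814895629883), 45.0) 143.0
[[308.0, 210.0], [316.5, 201.5], [330.5, 215.5], [322.0, 224.0]]
```

```bash
sleep 1
```

```text
(no output)
```

View pics/ct.png

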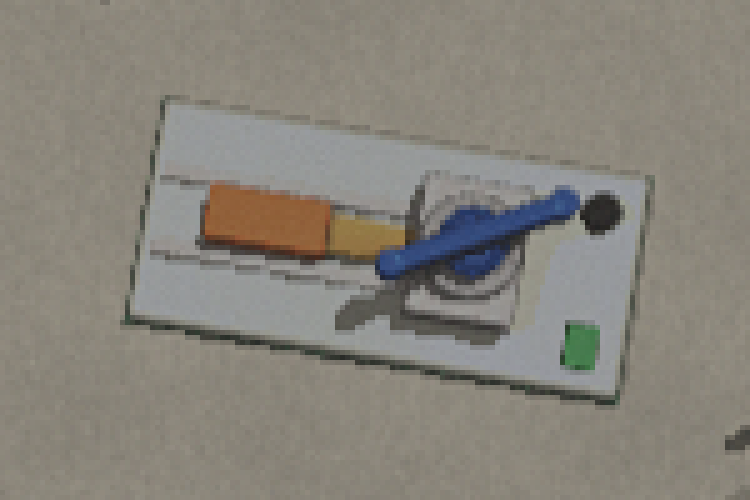

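View pics/cs.png

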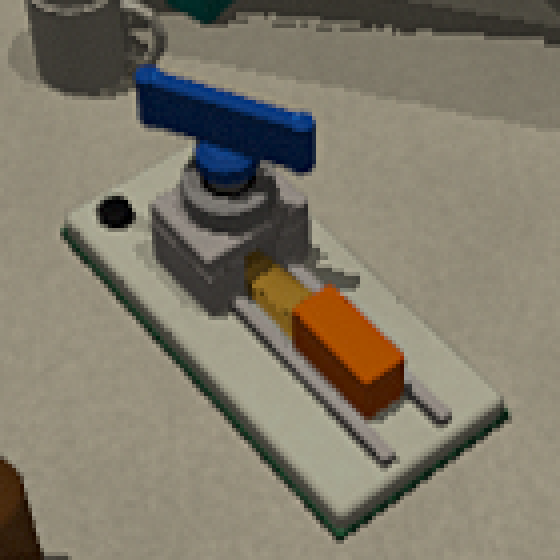

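The crop confirms the orange head at crop (265,220), with the brass blade entering the tower slot. The blue blade runs from (390,265) to (567,203) in the crop.

```bash
python3 - <<'E'
from h import *
import pickle
T=pickle.load(open('top0.pkl','rb'));S=pickle.load(open('scene0.pkl','rb'))
C=np.array([(283,179.6),(380.4,195.6),(373.6,240.4),(275.4,224)])
P=np.array([ray(T,*p,0.03)[:2] for p in C]);print('corners',P.round(4).tolist(),[np.linalg.norm(P[i]-P[i-1]).round(4) for i in range(4)])
d=(P[1]-P[0])+(P[2]-P[3]);d/=np.linalg.norm(d);print('yaw by edges',np.degrees(np.arctan2(d[1],d[0])))
c=P.mean(0);ax=c+0.05*d;print('center',c,'tower axis',ax)
def big(m): return max(cv2.findContours(m,cv2.RETR_EXTERNAL,cv2.CHAIN_APPROX_NONE)[0],key=cv2.contourArea)
h=cv2.cvtColor(T['img'],cv2.COLOR_BGR2HSV)
m=cv2.inRange(h,(100,130,60),(130,255,255));r=np.zeros_like(m);r[190:220,320:370]=255
cv2.imwrite('pics/bm.png',cv2.resize((m&r)[185:225,315:375],None,fx=8,fy=8,interpolation=0))
# blade ends from crop (centres of round ends, top z=.198)
e=np.array([ray(T,*q,0.198)[:2] for q in ((250+391/5,160+264/5),(250+566/5,160+202/5))])
print('blade',e,np.linalg.norm(e[1]-e[0]),'mid',e.mean(0),'dir',np.degrees(np.arctan2(*(e[1]-e[0])[::-1])))
# hub / nose circle z=.12 : crop center ~ (472,240)
print('nose',ray(T,250+472/5,160+243/5,.12)[:2])
# scene blade top edge ends
e2=np.array([ray(S,*q,0.198)[:2] for q in ((250+140/4,140+70/4),(250+312/4,140+118/4))]);print('scene blade',e2,e2.mean(0),np.degrees(np.arctan2(*(e2[1]-e2[0])[::-1])))
# orange head top z=.08
q=np.array([ray(T,*p,.08)[:2] for p in ((250+213/5,160+182/5),(250+332/5,160+198/5),(250+327/5,160+259/5),(250+205/5,160+241/5))])
print('head',q,[np.linalg.norm(q[i]-q[i-1]).round(4) for i in range(4)])
n=np.array([-d[1],d[0]])
print('in stand x,y',[( (p-ax)@d, (p-ax)@n) for p in q])
q=np.array([ray(S,*p,.08)[:2] for p in ((250+334/4,140+287/4),(250+403/4,140+355/4),(250+361/4,140+387/4),(250+294/4,140+313/4))])
print('scene head in stand x,y',[( (p-ax)@d, (p-ax)@n) for p in q])
C=np.array([(250+340/4,140+532/4),(250+506/4,140+408/4),(250+66/4,140+228/4)])
print('scene base corners',[ray(S,*p,.03)[:2] for p in C])
for nm,p,z in (('sauce',(388,128),.19),('oil',(323,116),.2),('shaker',(362,123),.11),('mug',(421,236),.095),('cutter',(430,180),.01),('tape',(202,167),.048)): print(nm,ray(T,*p,z)[:2])
E
```

```text
corners [[0.596, 0.1004], [0.5475, -0.2246], [0.3986, -0.2026], [0.4471, 0.1219]] [np.float64(0.1504), np.float64(0.3286), np.float64(0.1506), np.float64(0.3281)]
yaw by edges -98.48977379002292
center [ 0.49729639 -0.05123975] tower axis [ 0.48991475 -0.10069186]
blade [[ 0.47126502 -0.04837277]
 [ 0.51019293 -0.15229233]] 0.1109714244132184 mid [ 0.49072897 -0.10033255] dir -69.46422372867195
nose [ 0.49274559 -0.10066753]
scene blade [[ 0.510913   -0.15581896]
 [ 0.46576628 -0.04290972]] [ 0.48833964 -0.09936434] 111.79398060431707
head [[ 0.53364273  0.06459252]
 [ 0.52453118 -0.01234362]
 [ 0.48499476 -0.00979216]
 [ 0.49530039  0.0688873 ]] [np.float64(0.0386), np.float64(0.0775), np.float64(0.0396), np.float64(0.0794)]
in stand x,y [(np.float64(-0.16992892007347285), np.float64(0.018847409077750985)), (np.float64(-0.09249066232023018), np.float64(0.021194013357520882)), (np.float64(-0.08917728374972192), np.float64(-0.018285853829340795)), (np.float64(-0.16851604048075822), np.float64(-0.019708833807393886))]
scene head in stand x,y [(np.float64(-0.09999455487779679), np.float64(-0.015095570715736953)), (np.float64(-0.17196730059299495), np.float64(-0.014730068298266771)), (np.float64(-0.1738116294112369), np.float64(0.02316169093794465)), (np.float64(-0.10003946250673139), np.float64(0.019928186972477245))]
scene base corners [array([0.60513728, 0.11041749]), array([0.45832903, 0.13103172]), array([ 0.55532712, -0.20777383])]
sauce [ 0.73494963 -0.22734883]
oil [ 0.76652585 -0.02837174]
shaker [ 0.77167682 -0.15499639]
mug [ 0.41234337 -0.34497692]
cutter [ 0.60599566 -0.39421727]
tape [0.63093048 0.36884827]
```

```bash
cat >> h.py <<'E'
from scipy.spatial.transform import Rotation as Ro
def go(p,yaw):
    o=ctrl.get_obs(); R=Ro.from_euler('xyz',o['orientation'],degrees=True)
    dx=R.inv().apply(np.array(p)-o['tool_pos'])
    G=Ro.from_euler('xyz',[180,0,yaw],degrees=True)
    print('delta',dx.round(4),'rv',(R.inv()*G).as_rotvec().round(4)); st(o)
def st(o=None):
    o=o or ctrl.get_obs(); print('t',round(o['clock'],2),'p',o['tool_pos'].round(4),'o',o['orientation'].round(2),'q',o['joint_pos'].round(1),'F',o['force'].round(1),'M',o['moment'].round(2),'op',round(o['opening'],4))
E
python3 -c "
from h import *
go([.490,-.1003,.255],-69.5)"
```

```text
delta [-0.4203  0.4036 -0.0117] rv [ 1.3000e-03  1.1000e-03 -1.5579e+00]
t 0.1 p [ 0.2444 -0.6288  0.2427] o [ 1.7991e+02 -1.0000e-02 -1.5876e+02] q [-52.2  20.6   0.6  -0.  -70.1 -16.5] F [ 0.4 -0.6  0.3] M [-0.01 -0.01  0.03] op 0.0878
```

```bash
python3 -m handwheel '[[-0.026,0.025,-0.0115,0,0,-0.1],[-0.052,0.050,-0.0115,0,0,-0.2],[-0.078,0.075,-0.0115,0,0,-0.3],[-0.104,0.100,-0.0115,0,0,-0.4],[-0.130,0.125,-0.0115,0,0,-0.5],[-0.156,0.150,-0.0115,0,0,-0.6],[-0.182,0.175,-0.0115,0,0,-0.7],[-0.210,0.200,-0.0115,0,0,-0.8]]' -1; python3 -c "
from h import *
go([.490,-.1003,.255],-69.5)"
```

```text
clock: 1.1
tool_pos: [0.368, -0.3654, 0.2548]
orientation: [180.0, 0.0, -112.7]
force: [0.5, -0.5, 0.4]
opening: 0.0876
delta [-2.917e-01 -1.010e-02 -1.000e-04] rv [ 4.000e-04  3.000e-04 -7.547e-01]
t 1.1 p [ 0.368  -0.3654  0.2548] o [ 1.7997e+02  1.0000e-02 -1.1274e+02] q [-23.1   5.3 -17.8  -0.  -66.9   0.4] F [ 0.5 -0.5  0.4] M [ 0.02 -0.01 -0.03] op 0.0876
```

```bash
python3 -m handwheel '[[-0.037,-0.001,0,0,0,-0.1],[-0.075,-0.002,0,0,0,-0.2],[-0.112,-0.004,0,0,0,-0.3],[-0.15,-0.005,0,0,0,-0.4],[-0.19,-0.006,0,0,0,-0.5],[-0.23,-0.008,0,0,0,-0.6],[-0.27,-0.0095,0,0,0,-0.7],[-0.292,-0.010,0,0,0,-0.757]]' -1; python3 -m handwheel '[[0,0,0,0,0,0]]'; python3 -c "
from h import *
go([.490,-.1003,.176],-69.5)
snap('scene','s1.png');s=snap('top','t1.png')
cv2.imwrite('pics/t1c.png',cv2.resize(s['img'][130:280,230:400],None,fx=4,fy=4))"
```

```text
clock: 2.1
tool_pos: [0.4912, -0.0999, 0.2548]
orientation: [180.0, 0.0, -69.3]
force: [1.2, 0.1, -0.8]
opening: 0.0879
clock: 2.22
tool_pos: [0.491, -0.1004, 0.2547]
orientation: [180.0, 0.0, -69.4]
force: [-0.3, -1.0, 0.0]
opening: 0.0872
delta [-0.0004  0.0009  0.0787] rv [0.0007 0.0003 0.0014]
t 2.23 p [ 0.491  -0.1004  0.2547] o [ 1.7996e+02  2.0000e-02 -6.9420e+01] q [ 10.9   3.6 -19.7  -0.  -66.7   9.6] F [-0.3 -1.   0. ] M [-0.02  0.19  0.02] op 0.0872
```

View pics/s1.png

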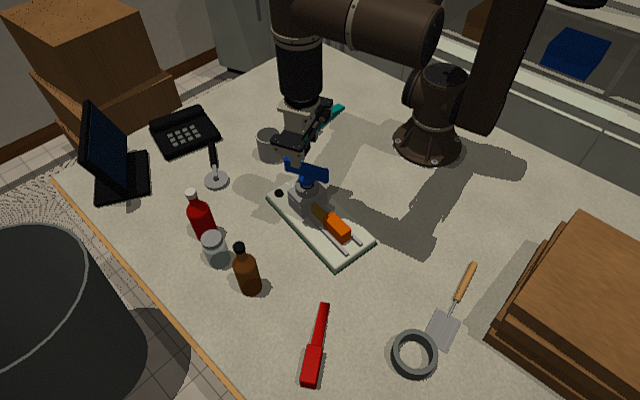

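View pics/t1c.png

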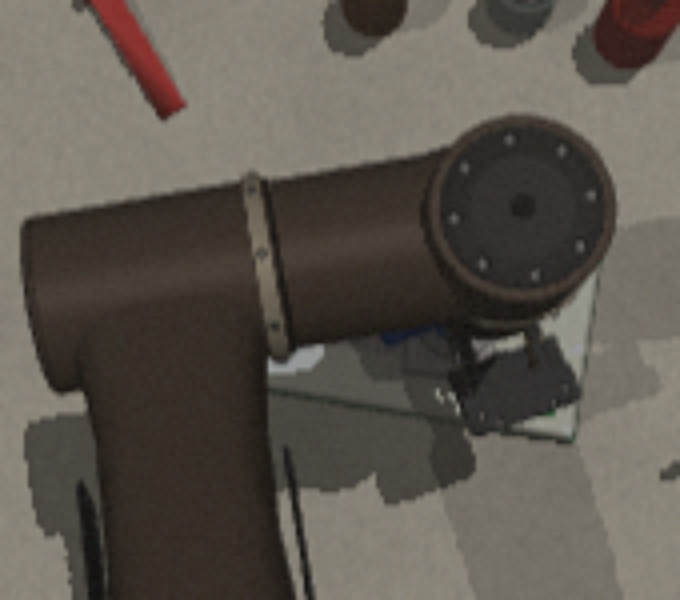

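The scene view shows the gripper straddling the blade, seen at (305,170). The axis and yaw match the measured values, so I descend and grip.

```bash
python3 -m handwheel '[[-0.0005,0.0005,0.015,0,0,0],[-0.0005,0.0005,0.03,0,0,0],[-0.0005,0.0005,0.043,0,0,0],[-0.0005,0.0005,0.055,0,0,0],[-0.0005,0.0005,0.066,0,0,0],[-0.0005,0.0005,0.074,0,0,0],[-0.0005,0.0005,0.077,0,0,0],[-0.0005,0.0005,0.077,0,0,0]]' -1; python3 -c "
from h import *
st();snap('scene');s=snap('scene')
cv2.imwrite('pics/s2.png',cv2.resize(s['img'][80:280,220:400],None,fx=3,fy=3))"
```

```text
clock: 3.32
tool_pos: [0.4902, -0.1012, 0.1781]
orientation: [180.0, -0.0, -69.5]
force: [0.6, 0.1, 0.5]
opening: 0.0873
t 3.33 p [ 0.4902 -0.1012  0.1781] o [180.    -0.   -69.54] q [ 10.9   7.3 -26.3   0.  -56.4   9.6] F [0.6 0.1 0.5] M [-0.02  0.13 -0.04] op 0.0873
```

View pics/s2.png

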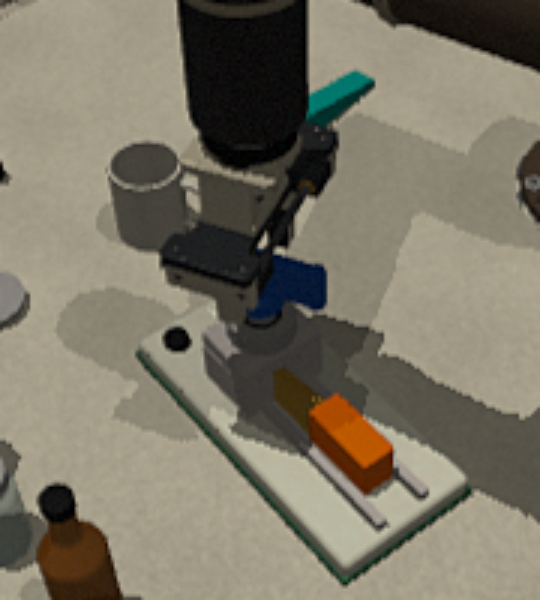

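The fingers stand on both sides of the blade at crop (265,285). I close them.

```bash
python3 -m handwheel '[[0,0,0,0,0,0],[0,0,0,0,0,0],[0,0,0,0,0,0],[0,0,0,0,0,0],[0,0,0,0,0,0],[0,0,0,0,0,0]]' 1; python3 -c "
from h import *
st()"
```

```text
clock: 4.18
tool_pos: [0.4901, -0.1012, 0.178]
orientation: [180.0, 0.0, -69.5]
force: [1.1, -0.2, -0.4]
opening: 0.0332
t 4.17 p [ 0.4901 -0.1012  0.178 ] o [180.     0.   -69.55] q [ 10.9   7.3 -26.3  -0.  -56.4   9.6] F [ 1.1 -0.2 -0.4] M [ 0.01  0.07 -0.05] op 0.0332
```

Still closing, so I wait some more.

```bash
python3 -m handwheel '[[0,0,0,0,0,0],[0,0,0,0,0,0],[0,0,0,0,0,0],[0,0,0,0,0,0],[0,0,0,0,0,0]]' 1; python3 -c "
from h import *
st()"
```

```text
clock: 4.8
tool_pos: [0.4924, -0.1004, 0.1782]
orientation: [-179.7, -0.0, -69.5]
force: [8.1, 1.8, -5.5]
opening: 0.014
t 4.8 p [ 0.4924 -0.1004  0.1782] o [-1.7974e+02 -2.0000e-02 -6.9540e+01] q [ 10.9   7.3 -26.2  -0.  -56.2   9.6] F [ 8.1  1.8 -5.5] M [ 0.8  -2.57 -0.3 ] op 0.014
```

The opening is 14.0 mm, which is the blade thickness. The side force says the true axis is about 2.5–3 mm further along tool -y, so I shift for that while pressing and twisting.

```bash
python3 -m handwheel '[[0,-0.003,0,0,0,0],[0,-0.003,0.002,0,0,0.08],[0,-0.003,0.003,0,0,0.17],[0,-0.003,0.005,0,0,0.28],[0,-0.003,0.006,0,0,0.39],[0,-0.003,0.007,0,0,0.5]]' 1; python3 -c "
from h import *
st()"
```

```text
clock: 5.55
tool_pos: [0.4919, -0.1004, 0.172]
orientation: [179.9, -0.0, -98.4]
force: [-6.3, 2.2, 11.8]
opening: 0.0135
t 5.55 p [ 0.4919 -0.1004  0.172 ] o [ 1.7993e+02 -3.0000e-02 -9.8390e+01] q [ 10.9   7.8 -26.6   0.  -55.7 -19.3] F [-6.3  2.2 11.8] M [0.9  2.68 0.03] op 0.0135
```

Turned 0.50 rad and sank 6 mm, as the thread says. Continuing.

```bash
python3 -m handwheel '[[0,0.001,0.001,0,0,0.1],[0,0.0015,0.003,0,0,0.2],[0,0.0015,0.004,0,0,0.3],[0,0.0015,0.005,0,0,0.4],[0,0.0015,0.006,0,0,0.5],[0,0.0015,0.007,0,0,0.56],[0,0.0015,0.007,0,0,0.56],[0,0.0015,0.007,0,0,0.56]]' 1; python3 -c "
from h import *
st()"
```

```text
clock: 6.55
tool_pos: [0.4909, -0.1001, 0.1659]
orientation: [-180.0, -0.0, -130.2]
force: [-9.9, 4.1, 19.5]
opening: 0.0141
t 6.55 p [ 0.4909 -0.1001  0.1659] o [-1.7999e+02 -5.0000e-02 -1.3017e+02] q [ 11.    8.1 -27.2   0.  -54.8 -51.2] F [-9.9  4.1 19.5] M [1.5  3.39 0.74] op 0.0141
```

Total turn is about 60° with a stop torque of 0.74 N m, and the sink is about 12.2 mm, so it looks home. I open, rise and check.

```bash
python3 -m handwheel '[[0,0,0,0,0,0],[0,0,0,0,0,0],[0,0,0,0,0,0],[0,0,0,0,0,0],[0,0,0,0,0,0],[0,0,0,0,0,0]]' -1; python3 -m handwheel '[[0,0,-0.01,0,0,0],[0,0,-0.025,0,0,0],[0,0,-0.045,0,0,0],[0,0,-0.07,0,0,0],[0,0,-0.09,0,0,0],[0,0,-0.105,0,0,0]]' -1;python3 -c "
from h import *
st();s=snap('scene')
cv2.imwrite('pics/s3.png',cv2.resize(s['img'][80:280,220:400],None,fx=3,fy=3))"
```

```text
clock: 7.3
tool_pos: [0.4914, -0.1, 0.164]
orientation: [180.0, -0.0, -130.3]
force: [0.2, 0.1, -0.1]
opening: 0.0691
clock: 8.05
tool_pos: [0.4917, -0.1, 0.2711]
orientation: [-179.9, 0.1, -130.3]
force: [-0.2, -0.2, -0.3]
opening: 0.0877
t 8.05 p [ 0.4917 -0.1     0.2711] o [-1.7992e+02  9.0000e-02 -1.3027e+02] q [ 11.    2.9 -18.3   0.  -68.7 -51.3] F [-0.2 -0.2 -0.3] M [0.09 0.08 0.03] op 0.0877
```

View pics/s3.png

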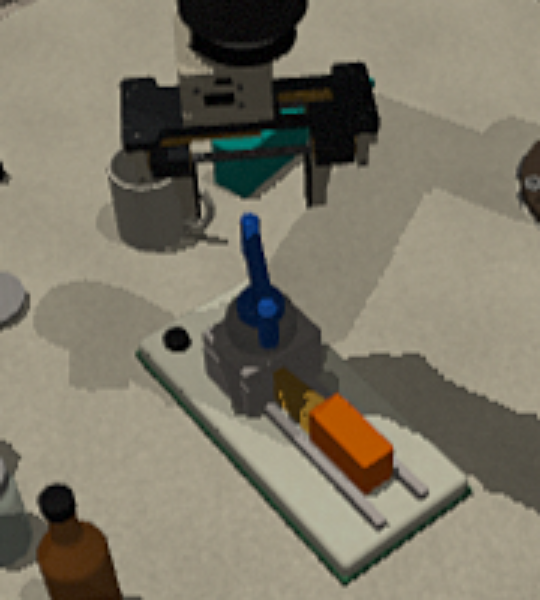

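The paddle is turned; its blade tops are at crop (250,220) and (267,305). I check its angle by rays at the home height.

```bash
python3 -c "
from h import *;import pickle
S=pickle.load(open('scene0.pkl','rb'))
for z in(.186,.198):
  a=ray(S,220+251/3,80+219/3,z);b=ray(S,220+267/3,80+304/3,z);d=b-a
  print(z,a,b,np.linalg.norm(d),(a+b)/2,np.degrees(np.arctan2(d[1],d[0])))
ax=np.array([.4915,-.1003]);y=np.radians(-98.5);d=np.array([np.cos(y),np.sin(y)])
p=ax-d*.20;print(p)
go([p[0],p[1],.20],-98.5)
"
```

```text
0.186 [ 0.4568233  -0.14067376  0.186     ] [ 0.52087616 -0.05807169  0.186     ] 0.10452689102268396 [ 0.48884973 -0.09937272  0.186     ] 52.20860728775191
0.198 [ 0.46526036 -0.13161479  0.198     ] [ 0.52827945 -0.05034585  0.198     ] 0.10283990020059505 [ 0.49676991 -0.09098032  0.198     ] 52.208607287751946
[0.52106188 0.09750317]
delta [-0.1691  0.1062  0.0728] rv [-0.004   0.0017 -0.5543]
t 8.1 p [ 0.4925 -0.1001  0.2727] o [-1.7981e+02  1.5000e-01 -1.3026e+02] q [ 11.    2.9 -18.1   0.1 -68.8 -51.3] F [ 0.  -1.3  2.5] M [-0.01 -0.12  0.05] op 0.0874
```

Blade angle is 52.2° (= -127.8°), a turn of 58° ≈ 1.0 rad, so the paddle is home. Next I go behind the wedge with closed fingers, the tool's x along the drive direction.

```bash
python3 -m handwheel '[[-0.021,0.013,0,0,0,-0.08],[-0.042,0.027,0,0,0,-0.16],[-0.064,0.040,0,0,0,-0.24],[-0.085,0.053,0,0,0,-0.32],[-0.107,0.067,0,0,0,-0.40],[-0.13,0.08,0,0,0,-0.48],[-0.155,0.097,0,0,0,-0.555],[-0.178,0.111,0,0,0,-0.555]]' 1; python3 -m handwheel '[[0,0,0.02,0,0,0],[0,0,0.04,0,0,0],[0,0,0.06,0,0,0],[0,0,0.08,0,0,0],[0,0,0.095,0,0,0],[0,0,0.11,0,0,0],[0,0,0.11,0,0,0]]'; python3 -c "
from h import *
ax=np.array([.4915,-.1003]);y=np.radians(-98.5);d=np.array([np.cos(y),np.sin(y)])
p=ax-d*.21
go([p[0],p[1],.066],-98.5)
s=snap('scene');cv2.imwrite('pics/s4.png',cv2.resize(s['img'][80:280,220:400],None,fx=3,fy=3))
"
```

```text
clock: 9.1
tool_pos: [0.5217, 0.1086, 0.269]
orientation: [180.0, -0.0, -98.4]
force: [0.8, 0.8, 0.7]
opening: 0.013
clock: 9.98
tool_pos: [0.5212, 0.1072, 0.158]
orientation: [179.9, -0.1, -98.5]
force: [-0.5, -0.1, 0.7]
opening: 0.0004
delta [-0.0005 -0.0014  0.092 ] rv [ 0.0017 -0.0013  0.0002]
t 9.97 p [0.5212 0.1072 0.158 ] o [ 1.799e+02 -7.000e-02 -9.849e+01] q [ 32.7  11.5 -24.   -0.  -54.6 -41.2] F [-0.5 -0.1  0.7] M [-0.01  0.12  0.  ] op 0.0004
```

View pics/s4.png

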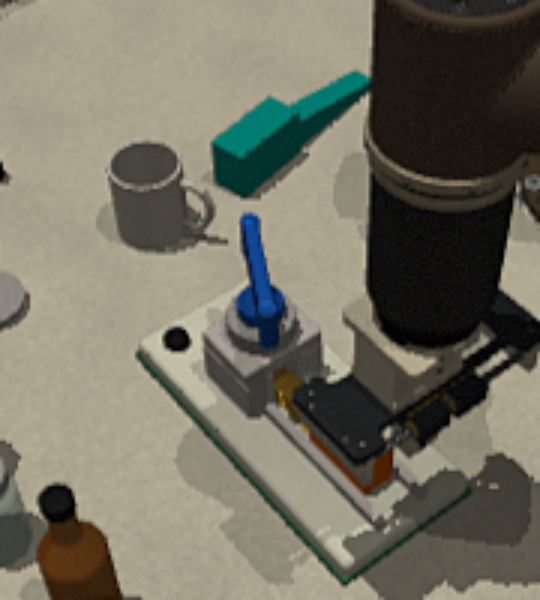

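Gripper is closed and behind the head, with the jaws across the rails. Descending.

```bash
python3 -m handwheel '[[-0.002,-0.001,0.018,0,0,0],[-0.002,-0.001,0.036,0,0,0],[-0.002,-0.001,0.054,0,0,0],[-0.002,-0.001,0.07,0,0,0],[-0.002,-0.001,0.082,0,0,0],[-0.002,-0.001,0.09,0,0,0],[-0.002,-0.001,0.09,0,0,0]]'; python3 -c "
from h import *
ax=np.array([.4915,-.1003]);y=np.radians(-98.5);d=np.array([np.cos(y),np.sin(y)])
st();print('tcp stand x',(ctrl.get_obs()['tool_pos'][:2]-ax)@d)
s=snap('scene');cv2.imwrite('pics/s5.png',cv2.resize(s['img'][80:280,220:400],None,fx=3,fy=3))
"
```

```text
clock: 10.9
tool_pos: [0.5231, 0.1094, 0.0689]
orientation: [180.0, -0.0, -98.5]
force: [-0.2, 1.0, -0.2]
opening: 0.0005
t 10.9 p [0.5231 0.1094 0.0689] o [ 1.7998e+02 -2.0000e-02 -9.8480e+01] q [ 32.8  17.9 -29.5   0.  -42.6 -41.3] F [-0.2  1.  -0.2] M [ 0.06  0.07 -0.01] op 0.0005
tcp stand x -0.21202472186767984
```

View pics/s5.png

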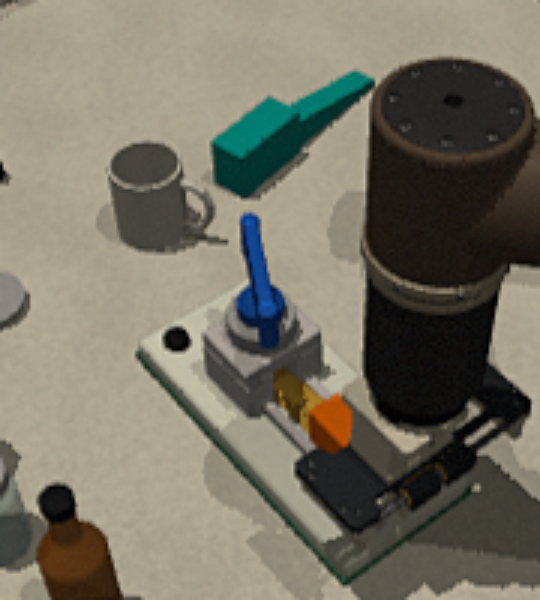

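Behind the head, no contact. Now the push, starting slowly.

```bash
python3 -m handwheel '[[0.008,0,0,0,0,0],[0.016,0,0,0,0,0],[0.023,0,0,0,0,0],[0.028,0,0,0,0,0],[0.033,0,0,0,0,0],[0.038,0,0,0,0,0],[0.043,0,0,0,0,0],[0.048,0,0,0,0,0]]'; python3 -c "
from h import *
ax=np.array([.4915,-.1003]);y=np.radians(-98.5);d=np.array([np.cos(y),np.sin(y)])
st();print('tcp stand x',(ctrl.get_obs()['tool_pos'][:2]-ax)@d)
s=snap('scene');cv2.imwrite('pics/s6.png',cv2.resize(s['img'][80:280,220:400],None,fx=3,fy=3))
"
```

```text
clock: 11.95
tool_pos: [0.5185, 0.0647, 0.0697]
orientation: [-179.7, 0.3, -98.5]
force: [0.6, 20.0, -2.9]
opening: 0.0005
t 11.95 p [0.5185 0.0647 0.0697] o [-179.73    0.32  -98.48] q [ 28.6  16.7 -31.2  -0.1 -41.7 -37. ] F [ 0.6 20.  -2.9] M [ 7.26 -0.51 -0.21] op 0.0005
tcp stand x -0.16715248014595127
```

View pics/s6.png

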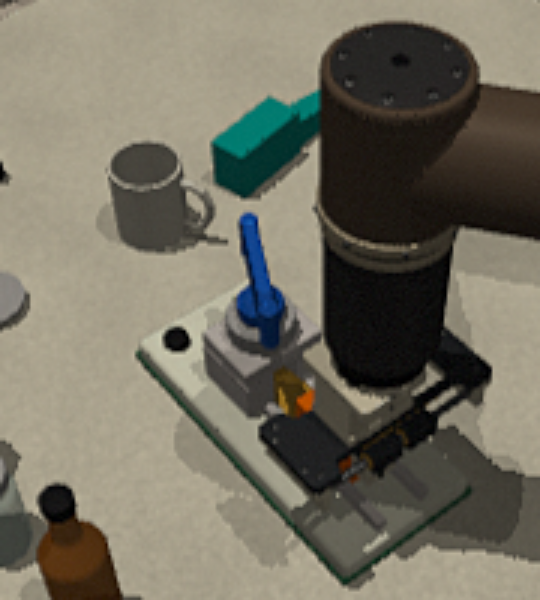

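The force rose to 20 N, so the wedge is driving and the paddle is still seated. Continuing.

```bash
python3 -m handwheel '[[0.004,0,0,0,0,0],[0.008,0,0,0,0,0],[0.012,0,0,0,0,0],[0.016,0,0,0,0,0],[0.020,0,0,0,0,0],[0.024,0,0,0,0,0],[0.028,0,0,0,0,0],[0.032,0,0,0,0,0]]'; python3 -c "
from h import *
ax=np.array([.4915,-.1003]);y=np.radians(-98.5);d=np.array([np.cos(y),np.sin(y)])
st();print('tcp stand x',(ctrl.get_obs()['tool_pos'][:2]-ax)@d)
s=snap('scene');cv2.imwrite('pics/s7.png',cv2.resize(s['img'][80:280,220:400],None,fx=3,fy=3))
"
```

```text
clock: 13.0
tool_pos: [0.5138, 0.0338, 0.0695]
orientation: [-179.7, 0.3, -98.4]
force: [1.0, 20.3, -4.5]
opening: 0.0002
t 13.0 p [0.5138 0.0338 0.0695] o [-179.73    0.34  -98.45] q [ 25.5  16.1 -32.1  -0.2 -41.4 -33.8] F [ 1.  20.3 -4.5] M [ 7.31 -0.51 -0.06] op 0.0002
tcp stand x -0.1359092090911698
```

View pics/s7.png

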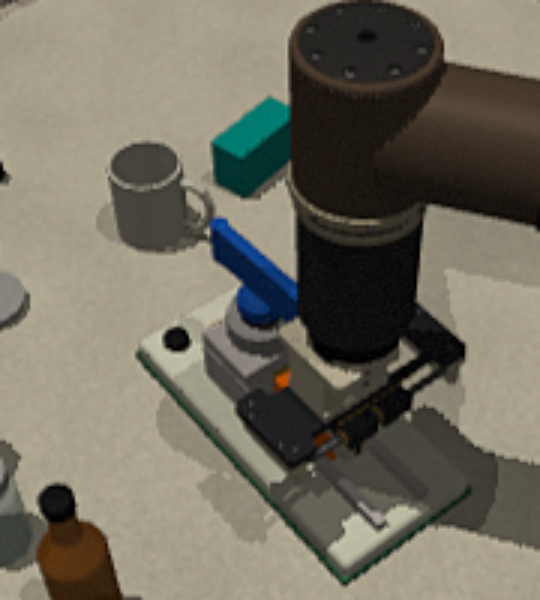

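The paddle is rising and turning back. About 10 mm to go.

```bash
python3 -m handwheel '[[0.003,0,0,0,0,0],[0.006,0,0,0,0,0],[0.009,0,0,0,0,0],[0.011,0,0,0,0,0],[0.0125,0,0,0,0,0],[0.0125,0,0,0,0,0]]'; python3 -c "
from h import *
ax=np.array([.4915,-.1003]);y=np.radians(-98.5);d=np.array([np.cos(y),np.sin(y)])
st();print('tcp stand x',(ctrl.get_obs()['tool_pos'][:2]-ax)@d)
"
```

```text
clock: 13.8
tool_pos: [0.5128, 0.0259, 0.0696]
orientation: [-179.6, 0.7, -98.5]
force: [-6.5, 49.4, -3.4]
opening: 0.0004
t 13.8 p [0.5128 0.0259 0.0696] o [-179.62    0.69  -98.47] q [ 24.5  15.9 -32.2  -0.6 -41.1 -32.6] F [-6.5 49.4 -3.4] M [17.55  2.25 -0.14] op 0.0004
tcp stand x -0.1279857802634923
```

The force jumped to 49 N with an unchanged lever (0.36 m), so the push point is still the fingertips. That fits the shoulder being on the tower. I back off, rise, and look.

```bash
python3 -m handwheel '[[-0.006,0,0,0,0,0],[-0.015,0,0,0,0,0],[-0.03,0,0,0,0,0],[-0.05,0,0,0,0,0],[-0.07,0,0,0,0,0],[-0.08,0,-0.02,0,0,0],[-0.08,0,-0.06,0,0,0],[-0.08,0,-0.11,0,0,0]]'; python3 -m handwheel '[[-0.03,0.02,-0.04,0,0,0],[-0.06,0.06,-0.06,0,0,0],[-0.09,0.1,-0.06,0,0,0],[-0.12,0.14,-0.06,0,0,0],[-0.15,0.17,-0.06,0,0,0],[-0.18,0.2,-0.06,0,0,0],[-0.2,0.2,-0.06,0,0,0],[-0.2,0.2,-0.06,0,0,0]]'
python3 -c "
from h import *
st()
s=snap('scene');cv2.imwrite('pics/s8.png',cv2.resize(s['img'][130:280,240:400],None,fx=4,fy=4))
s=snap('top','t8.png');cv2.imwrite('pics/t8c.png',cv2.resize(s['img'][160:260,250:400],None,fx=5,fy=5,interpolation=0))
"
```

```text
clock: 14.8
tool_pos: [0.5207, 0.0978, 0.1794]
orientation: [179.9, -0.1, -98.4]
force: [1.4, 0.8, -0.0]
opening: 0.0005
clock: 15.8
tool_pos: [0.3529, 0.326, 0.2389]
orientation: [-180.0, -0.0, -98.4]
force: [0.0, 0.4, 0.0]
opening: 0.0003
t 15.8 p [0.3529 0.326  0.2389] o [-1.7999e+02 -3.0000e-02 -9.8370e+01] q [ 66.3   2.1 -23.4   0.  -64.5 -74.6] F [0.  0.4 0. ] M [-0.04  0.09 -0.07] op 0.0003
```

View pics/s8.png

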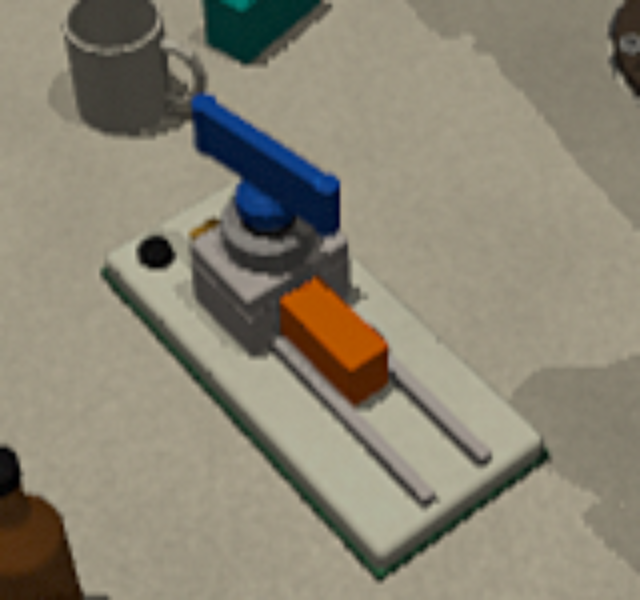

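View pics/t8c.png

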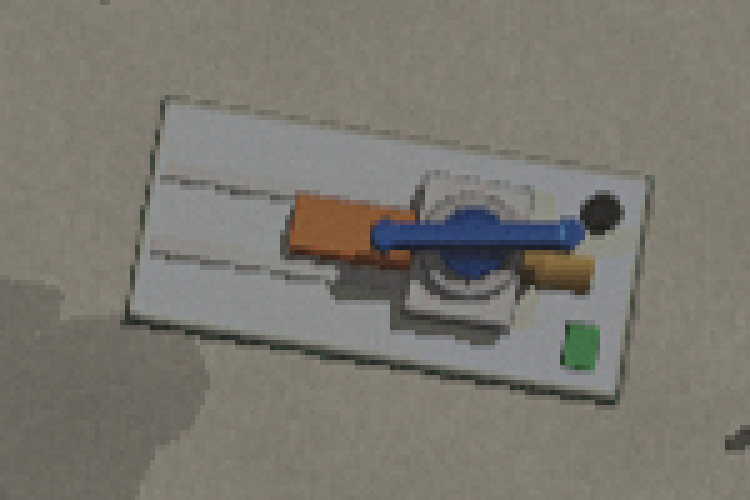

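View pics/t8.png

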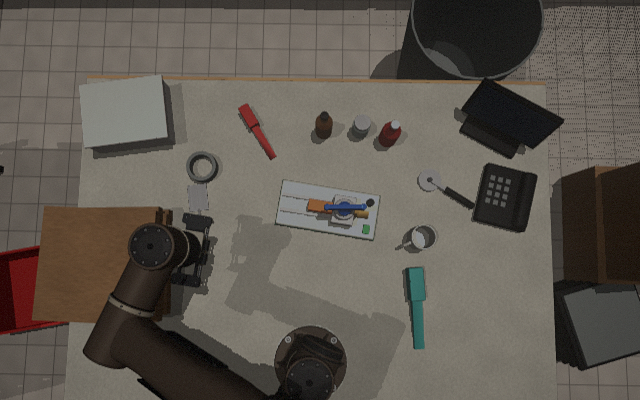

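The head now meets the tower and the nose is out on the far side at top crop (565,272). The blade ends are at (383,237) and (573,234). I put numbers on it.

```bash
python3 -c "
from h import *;import pickle
T=pickle.load(open('top0.pkl','rb'));S=pickle.load(open('scene0.pkl','rb'))
a,b=[ray(T,250+u/5,160+v/5,.195)[:2] for u,v in((383,237),(573,234))]
d0=b-a;print('blade yaw',np.degrees(np.arctan2(d0[1],d0[0])))
ax=np.array([.491,-.1003]);y=np.radians(-98.5);d=np.array([np.cos(y),np.sin(y)])
print('butt top',[(ray(T,250+u/5,160+v/5,.08)[:2]-ax)@d for u,v in((295,196),(288,253))])
print('butt scene',[(ray(S,240+u/4,130+v/4,.08)[:2]-ax)@d for u,v in((387,344),(352,366))])
print('nose top z.034',[(ray(T,250+u/5,160+v/5,.034)[:2]-ax)@d for u,v in((594,257),(590,291))])
a=cv2.imread('pics/top0.png');b=cv2.imread('pics/t8.png')
for n,(x,y) in dict(sauce=(388,132),oil=(323,125),shaker=(362,127),mug=(422,238),cutter=(430,182),tape=(202,167)).items():
  r=cv2.matchTemplate(b[y-25:y+25,x-25:x+25],a[y-15:y+15,x-15:x+15],cv2.TM_CCOEFF_NORMED);_,v,_,l=cv2.minMaxLoc(r);print(n,l[0]-10,l[1]-10,round(v,2))
"
```

```text
blade yaw -88.1262620300502
butt top [np.float64(-0.11568589968494764), np.float64(-0.11399534425110458)]
butt scene [np.float64(-0.1160953164832329), np.float64(-0.11546430214828848)]
nose top z.034 [np.float64(0.08431750522925158), np.float64(0.08514813633601466)]
sauce 0 0 1.0
oil 0 0 1.0
shaker 0 0 1.0
mug 0 0 0.9
cutter 0 0 0.99
tape 0 0 1.0
```

Butt at -115 mm and nose at +85 mm are exactly the home values. The paddle turned back to about 0.32 rad, so about 3.9 mm sunk (< 6). Bystanders are unmoved. I move the arm a bit clear of the box stack for certainty, then hand in.

```bash
python3 -m handwheel '[[0.02,-0.02,-0.02,0,0,0],[0.045,-0.05,-0.05,0,0,0],[0.07,-0.08,-0.06,0,0,0],[0.09,-0.1,-0.06,0,0,0],[0.1,-0.12,-0.06,0,0,0],[0.1,-0.12,-0.06,0,0,0],[0.1,-0.12,-0.06,0,0,0],[0.1,-0.12,-0.06,0,0,0]]'; python3 -c "
from h import *
st();snap('top','t9.png')"
```

```text
clock: 16.9
tool_pos: [0.4565, 0.2079, 0.2991]
orientation: [180.0, 0.0, -98.5]
force: [-0.3, 0.4, 0.9]
opening: 0.0003
t 16.9 p [0.4565 0.2079 0.2991] o [ 1.800e+02  1.000e-02 -9.846e+01] q [ 47.    2.  -15.5  -0.  -72.4 -55.4] F [-0.3  0.4  0.9] M [-0.01  0.12  0.06] op 0.0003
```

View pics/t9.png

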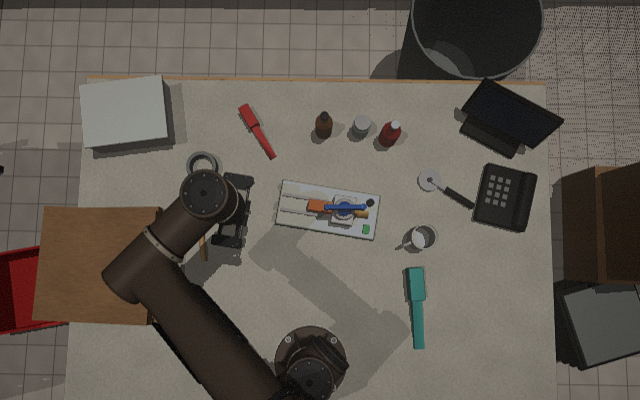

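The arm hovers free at (220,205). The stand with the wedge home (320,207) and everything else look unchanged.

```bash
python3 -c "
from h import *
print(ctrl.close_job());st()"
```

```text
the job is handed in; nothing more can be done
None
the job is handed in; nothing more can be done
```

I pressed and twisted the blue paddle home, then drove the orange-headed wedge in until its shoulder met the tower. I left the wedge in, let go and handed the job in at about 17 s. No verdict was reported.

- **Paddle home:** it turned about 58° (1.0 rad) and sank about 12 mm, ending against the stop.
- **Wedge home:** the push force jumped to 49 N at the end, more than the 10 to 18 N given for driving. In both camera views the rear of the head was 114–116 mm from the tower's axis (115 is home), and the nose was out 85 mm on the far side.
- **Paddle broken loose:** by its angle the shank is sunk about 3.9 mm, under the 6 mm limit. The nominal 9 mm lift would leave 3 mm, so this differs by 0.9 mm, about 4° of paddle turn.
- **Bystanders:** the six I compared by image (sauce bottle, oil bottle, shaker, mug, tape roll, pizza cutter) showed no shift. I did not measure the spatula, but the gripper only passed well above it.
- **Arm:** it hovers clear with almost no force on the tool.

On the first grip the side force showed the paddle's axis about 2 mm off my camera estimate; I corrected for it during the twist.

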